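Issue the bronze wear plate from the kick-up case

ROBOT

A 7-joint arm with a two-finger parallel gripper is mounted at the origin on the work surface. World frame = base frame: x ahead of the robot, y to its left, z up, the work surface at z = 0. Lengths are in m, angles in rad, forces in N, time in s.
With the tool pointing down it reaches from about 0.4 to 0.85 m from the base axis. Payload 4.5 kg.
Tool frame: the origin (TCP) lies at the very end of the fingers, on their centre line; the grasp point (between the pads) lies 19 mm behind it; z points along the fingers, y is the line along which they close (so a half turn about z gives the same grasp; the last joint's range is limited). The gripper opens to 88 mm and grips with 3 to 60 N. Pads are 18 mm wide; open, the fingers measure 123 mm over their backs; the gripper's body (75 mm by 187 mm) begins 45 mm behind the grasp point.
Start: joints at [-1.295, 0.689, -0.195, 1.565, 0.157, 0.902, -0.215], TCP at [0.15, 0.607, 0.239] pointing down, gripper open.
Joint ranges: [-3.01, 3.01], [-0.46, 2.08], [-1.47, 1.51], [0.13, 2.56], [-1, 4.14], [0.04, 2.09], [-2.66, 2.66]. Speed limits (rad/s): [2.57, 2.57, 3.14, 3.14, 3.14, 3.14, 3.14].

INTERFACE

Orientations are given as a unit quaternion [x, y, z, w].
In Python, from plant import r gives the robot as it stands. The module is installed in compiled form; this text tells all that it offers.
- The arm moves only by the shell command python3 -m pendant 'ROWS' [FORCE]. ROWS is JSON, one flat list of numbers, 7 for each row, row after row: the opening, from 0 (shut) to 1 (fully open), then the shift along the tool's x, y, z scaled (see below), then the turn, a rotation vector about the tool's x, y, z scaled (see below). A call has 1 to 12 rows; each row is the pose to reach, as a shift and turn from the pose commanded when the call began, along the tool's axes at that moment; what a row does not reach only later rows make up. The controller multiplies each number of a shift by 0.15 m and each number of a turn by pi/2 rad. A row lasts 1/10 s, in which the tool goes at most 50 mm and 8.59 degrees, less where a joint would pass 70% of its speed; a pose out of reach is approached as far as the arm can. A call with a number of a shift or a turn outside -1 to 1 is refused whole. A call with a gripper value outside its range is refused whole. The fingers move at their own pace and stop on an object; FORCE is the grip in N (left out, the last holds). Time passes only in rows, so rows that repeat a pose let the fingers close. It gives the time, the measured TCP pose, the force, the opening and the grip force at its end, in the units of the state.
- r.get_state(): the state, without advancing time (a new reading comes with each control period).
- r.snapshot(name): name is "scene" or "top" or "wrist"; returns a dict with "img" (420x560x3 uint8, red, green, blue), "mtx" (3x3 intrinsics, pixels), "cam_to_world" (4x4, takes a point from camera to world coordinates). Camera axes: x right, y up, looking along -z (the intrinsics and any distortion apply to the point x, -y, -z); pixel columns grow to the right and rows downward; lengths in m; the calibration is good to about 2 mm. A picture is of the moment at which its call begins. There is no depth.
- r.finish_job(): hands the job in; it is judged then, once.
The state is a dict: "clock": time; "q": joint angles; "qd": joint speeds; "joint_torque": joint torques, N m; "tool_pos": TCP position; "eef_rot": TCP orientation; "contact_force": force on the tool from outside, world axes, zero at the start; "moment": the same for the moment, N m; "opening": opening from 0.0 (shut) to 1.0 (fully open); "finger_force": force on a finger pad.
Only numpy, scipy, OpenCV 4.12 (cv2) and the standard library are available. Lean on these libraries where they do the work, as an engineer would, in place of code of your own. Each camera call takes 0.05 s, during which the arm holds its last target. There are 200 camera calls.

TASK

Lift the clear lid of the plate case until it rests on its stop. Press down the lever of the slot that holds the bronze plate so that the plate rises, then draw the plate by its edge up out of the slot, leaving the silver plates down and the other goods alone. Set the bronze plate's lower edge down on the floor of the yellow stand while still holding it (no dropping), and leave it leaning against the back rest, with the lid still open.

Things in the scene. Friction and masses are not known exactly. Their poses are not given: they have to be found in the camera images.
- case: blue-grey plate case fixed to the bench: slotted block 150 x 150 mm, 122 mm high, origin at the centre of its underside, z up, front to -x. Three upright slots, 8 mm wide and 123 mm long, run along x at y = +45, 0, -45 mm, open at the top. Each holds a plate standing on ledges 38 mm above the bench: its top edge lies 4 mm below the block's top until kicked up
- lid (a joint): clear lid of the case, 156 x 156 x 6 mm, 0.2 kg, hinged along the back (+x) top edge; 0 closed, 1.65 rad against its stop, a little past upright, where it stays by its own weight (below about 1.48 rad it falls shut)
- lid_grip (a point): centre of the orange upright disc knob on the lid, 26 mm across and 12 mm thick (flat sides face case +y and -y), near the lid's front edge; 30 mm above the lid's upper surface, 139 mm from the hinge along the lid and 36 mm above the lid's underside; it ends up behind the lid (case +x side) when open
- lid_hinge (a point): middle of the lid's hinge axis (along case y), 78 mm behind the case's centre, 124 mm up
- plate_bronze: bronze (orange-brown) wear plate 120 x 5 x 80 mm, about 0.28 kg; origin at the middle of its lower edge, x along its 120 mm length, y through its thickness, z up along its 80 mm height. It may be in any of the three slots
- plate_steel_a: silver plate of the same size and axes, in another slot
- plate_steel_b: silver plate of the same size and axes, in another slot
- stand: yellow leaning stand fixed to the bench, base 190 x 90 x 20 mm, long along x; origin on the bench, 10 mm to -y of the base's centre. A plate's lower edge goes along x on the floor (20 mm up) between a 14 mm high lip (inner face y = -14 mm) and a back rest that starts at y = +6 mm and leans 0.26 rad to +y, up to 66 mm. End cheeks 14 mm high, 160 mm apart
- stand_foot (a point): point on the stand's floor where the middle of the plate's lower edge belongs
- lever0 (a joint): kick-up lever of the slot at case y = +45 mm; pivots 70 mm before the case's centre, 32 mm up, along case y; 0 at rest, 0.38 rad fully pressed, which raises that slot's plate about 26 mm (needs about 10 N at the pad; stays where it is left)
- lever0_pad (a point): centre of the upper face of that lever's red thumb pad (26 x 22 mm, slot at y = +45 mm), 68 mm out from the pivot and 52 mm above the bench at rest, about 25 mm when fully pressed
- lever1 (a joint): kick-up lever of the slot at case y = 0 mm; pivots 70 mm before the case's centre, 32 mm up, along case y; 0 at rest, 0.38 rad fully pressed, which raises that slot's plate about 26 mm (needs about 10 N at the pad; stays where it is left)
- lever1_pad (a point): centre of the upper face of that lever's red thumb pad (26 x 22 mm, slot at y = 0 mm), 68 mm out from the pivot and 52 mm above the bench at rest, about 25 mm when fully pressed
- lever2 (a joint): kick-up lever of the slot at case y = -45 mm; pivots 70 mm before the case's centre, 32 mm up, along case y; 0 at rest, 0.38 rad fully pressed, which raises that slot's plate about 26 mm (needs about 10 N at the pad; stays where it is left)
- lever2_pad (a point): centre of the upper face of that lever's red thumb pad (26 x 22 mm, slot at y = -45 mm), 68 mm out from the pivot and 52 mm above the bench at rest, about 25 mm when fully pressed
- gear: steel twin gear, 84 mm across, 70 mm high; bystander, origin at the centre of its underside
- carton: cardboard carton 110 x 160 x 70 mm; bystander, origin at the centre of its underside
- tin: blue tin, 90 mm across, 110 mm high; bystander, origin at the centre of its underside
- valve: blue valve block 75 x 55 x 60 mm with a dark stub; bystander, origin at the centre of its underside
- wrench: steel wrench, 180 mm, lying flat; bystander, origin at the centre of its underside
- elbow: dark pipe elbow about 95 x 90 mm, 40 mm high; bystander, origin at the centre of its underside
There are look-alikes about, which are no part of the job. Several things look just like the stand: the one meant starts farthest to the robot's right.

How it is judged:
By the outcome, as a careful person would: the job done as asked, in the order asked, and still so for the second after the job is handed in, with the robot touching nothing.
It also fails if it takes over 70 s, if anything falls off the work surface, if the arm or the gripper's body presses on something with over 40 N, if the wrist force passes 120 N, or if a joint passes its speed limit or range.

## Working session

There is one attempt and no reset: what is moved stays moved. The work goes in short steps, Python scripts to look and compute and a shell command to move; the robot and the scene stay as the last step left them, time stands still between calls to the robot, and variables do not carry over. Pictures are saved under pics/ and viewed, at most 10 in all, crops included, and the job is handed in when it is done.

```bash
mkdir -p pics
cat > h.py <<'E'
import numpy as np, cv2, json
from scipy.spatial.transform import Rotation as R
from plant import r
def snap(n,f):
    s=r.snapshot(n); cv2.imwrite(f'pics/{f}.png',s['img'][...,::-1]); np.savez(f'{f}.npz',**{k:np.array(v) for k,v in s.items()}); return s
def load(f): return np.load(f'{f}.npz')
def ray(s,u,v):
    M=s['cam_to_world']; d=np.linalg.solve(s['mtx'],[u,v,1.]); d=M[:3,:3]@np.array([d[0],-d[1],-d[2]]); return M[:3,3],d
def onz(s,u,v,z):
    o,d=ray(s,u,v); return o+d*(z-o[2])/d[2]
def proj(s,p):
    M=s['cam_to_world']; c=M[:3,:3].T@(np.array(p)-M[:3,3]); q=s['mtx']@np.array([c[0],-c[1],-c[2]]); return q[:2]/q[2]
def st():
    s=r.get_state(); print('t',round(s['clock'],2),'p',np.round(s['tool_pos'],4),'rv',np.round(s['eef_rot'],4),'f',np.round(s['contact_force'],1),'o',np.round(s['opening'],3),'ff',np.round(s['finger_force'],1)); return s
def to(p,Rt=None):
    # scaled shift & turn from current measured pose
    s=st(); R0=R.from_quat(s['eef_rot']); d=R0.inv().apply(np.array(p)-s['tool_pos'])/0.15
    t=(R0.inv()*Rt).as_rotvec()/(np.pi/2) if Rt is not None else np.zeros(3)
    print('shift',np.round(d,3),'turn',np.round(t,3))
E
python3 - <<'E'
from h import *
a=snap('scene','s0');b=snap('top','t0');st()
print(a['mtx'],a['cam_to_world'],b['mtx'],b['cam_to_world'])
E
```

```text
t 0.1 p [0.1496 0.6063 0.238 ] rv [ 1.205e-01  9.927e-01 -8.000e-04 -0.000e+00] f [-0.4  0.1 -0.6] o 0.998 ff 0.0
[[542.12242971   0.         276.21763531]
 [  0.         542.12242971 212.17133999]
 [  0.           0.           1.        ]] [[ 0.65328569 -0.52476566  0.5457461   1.51184289]
 [ 0.75685887  0.47127054 -0.45284515 -0.85676481]
 [-0.01955647  0.70889004  0.70504784  1.45162503]
 [ 0.          0.          0.          1.        ]] [[421.40069788   0.         282.34024175]
 [  0.         421.40069788 211.18173094]
 [  0.           0.           1.        ]] [[ 1.47707926e-02  9.90129063e-01 -1.39378127e-01  3.21797702e-01]
 [-9.99726027e-01  1.71554834e-02  1.59235669e-02  1.05483190e-03]
 [ 1.81574855e-02  1.39104738e-01  9.90111195e-01  1.47204905e+00]
 [ 0.00000000e+00  0.00000000e+00  0.00000000e+00  1.00000000e+00]]
```

View pics/s0.png

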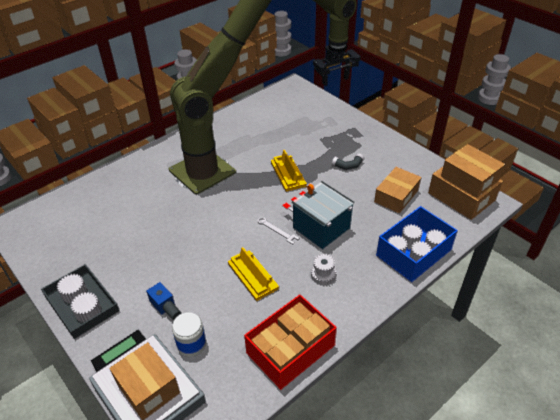

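View pics/t0.png

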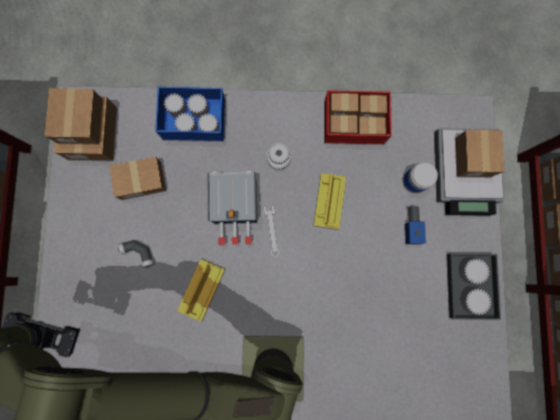

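The top view shows two yellow stands, at (330,202) and (201,290). Image right is world -y, the robot's right, so (330,202) is the one meant. The case is at (232,197), its red pads at (222/235/248,240) and its knob at (231,214). I'll confirm in an enlarged composite.

Run:
```python
from h import *
a=load('s0')['img'];b=load('t0')['img']
c1=cv2.resize(b[160:260,195:355],(800,500),interpolation=cv2.INTER_CUBIC)
A=cv2.resize(b[160:255,195:275],(400,475)*1,interpolation=cv2.INTER_CUBIC)
B=cv2.resize(a[165:260,275:365],(400,422),interpolation=cv2.INTER_CUBIC)
C=cv2.resize(b[165:240,300:360],(200,250));D=cv2.resize(a[235:310,220:285],(200,230))
im=np.zeros((600,800,3),np.uint8)
A=cv2.resize(b[165:253,202:268],(300,400),interpolation=cv2.INTER_CUBIC);B=cv2.resize(a[168:256,272:360],(480,480),interpolation=cv2.INTER_CUBIC)
im[:400,:300]=A; im[:480,310:790]=B; im[400:600,:160]=cv2.resize(C,(160,200)); im[400:600,160:300]=cv2.resize(D,(140,200))
cv2.imwrite('pics/c0.png',im[...,::-1])
hsv=cv2.cvtColor(b,cv2.COLOR_RGB2HSV)
def blobs(m,mn):
    n,l,stt,c=cv2.connectedComponentsWithStats(m.astype(np.uint8))
    return [(stt[i].tolist(),c[i].round(1).tolist()) for i in range(1,n) if stt[i,4]>=mn]
H,S,V=[hsv[...,i].astype(int) for i in range(3)]
s=load('t0')
yel=(abs(H-25)<6)&(S>150)&(V>90)
for x in blobs(yel,200): print('yel',x)
red=((H<6)|(H>174))&(S>140)&(V>90)
for x in blobs(red,15): print('red',x, onz(s,*x[1],0.052).round(4))
org=(H>=6)&(H<16)&(S>150)&(V>90)
for x in blobs(org,10): print('org',x, onz(s,*x[1],0.166).round(4))
n,l=cv2.connectedComponents(yel.astype(np.uint8))
for i in range(1,n):
    if (l==i).sum()>200:
        ys,xs=np.nonzero(l==i); rc=cv2.minAreaRect(np.c_[xs,ys].astype(np.float32)); P=[onz(s,*p,0.02)[:2] for p in cv2.boxPoints(rc)]
        print(rc,np.round(P,4).tolist(),np.mean(P,0).round(4))
```

```text
yel ([184, 263, 34, 52, 783], [199.9, 289.2])
red ([327, 91, 64, 46, 361], [354.7, 116.4]) [ 0.8636 -0.2719  0.052 ]
red ([246, 237, 5, 6, 26], [248.1, 239.9]) [0.4221 0.092  0.052 ]
red ([219, 238, 5, 6, 29], [221.1, 240.6]) [0.4183 0.1826 0.052 ]
red ([233, 238, 5, 6, 27], [234.8, 240.3]) [0.42   0.1367 0.052 ]
((200.83116149902344, 289.4573974609375), (24.90802764892578, 54.225059509277344), 23.629377365112305) [[0.1877, 0.321], [0.3544, 0.2553], [0.3218, 0.1764], [0.1561, 0.2434]] [0.255 0.249]
```

View pics/c0.png

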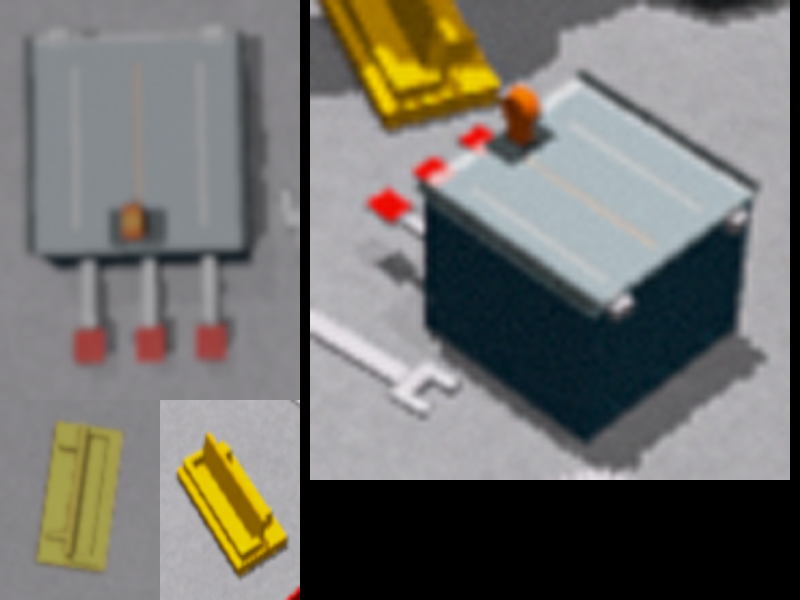

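Bronze line is in the middle slot of the case, so lever1 is the one. The knob sits near the front edge over the middle. Next I need the stand's orientation in detail.

Run:
```python
from h import *
a=load('s0')['img'];b=load('t0')['img']
im=np.zeros((600,800,3),np.uint8)
im[:,:395]=cv2.resize(b[170:232,308:349],(395,600),interpolation=cv2.INTER_CUBIC)
im[:,400:]=cv2.resize(a[242:305,223:283],(400,420+180)[::1],interpolation=cv2.INTER_CUBIC)
cv2.imwrite('pics/c1.png',np.clip(im[...,::-1]*1.5,0,255))
s=load('t0');hsv=cv2.cvtColor(b,cv2.COLOR_RGB2HSV)
H,S,V=[hsv[...,i].astype(int) for i in range(3)]
print(hsv[200,325],hsv[190,330],hsv[66+165-20,322],hsv[214,231],hsv[216,232])
m=((abs(H-27)<7)&(S>90)); m[:165]=0;m[240:]=0;m[:,:305]=0;m[:,360:]=0
ys,xs=np.nonzero(m); rc=cv2.minAreaRect(np.c_[xs,ys].astype(np.float32)); P=np.array([onz(s,*p,0.02)[:2] for p in cv2.boxPoints(rc)])
print(len(xs),rc,cv2.boxPoints(rc).round(1).tolist(),P.round(4).tolist(),P.mean(0).round(4),np.linalg.norm(P-np.roll(P,1,0),axis=1))
m=(H<16)&(S>110);m[:205]=0;m[222:]=0;m[:,:222]=0;m[:,242:]=0
ys,xs=np.nonzero(m);print('knob',len(xs),xs.mean(),ys.mean(),onz(s,xs.mean(),ys.mean(),.165))
# lid outline in top: gray-blue
m=(S>25)&(V>70)&(H>80)&(H<125);m[:165]=0;m[230:]=0;m[:,:200]=0;m[:,262:]=0
n,l,q,c=cv2.connectedComponentsWithStats(m.astype(np.uint8));i=1+q[1:,4].argmax();ys,xs=np.nonzero(l==i)
rc=cv2.minAreaRect(np.c_[xs,ys].astype(np.float32));P=np.array([onz(s,*p,0.130)[:2] for p in cv2.boxPoints(rc)])
print(rc,P.round(4).tolist(),P.mean(0),np.linalg.norm(P-np.roll(P,1,0),axis=1))
# knob in scene
s=load('s0');hsv=cv2.cvtColor(a,cv2.COLOR_RGB2HSV);H,S,V=[hsv[...,i].astype(int) for i in range(3)]
m=(H>=5)&(H<16)&(S>150);m[:175]=0;m[205:]=0;m[:,:298]=0;m[:,325:]=0
ys,xs=np.nonzero(m);print('knob s',len(xs),xs.mean(),ys.mean(),onz(s,xs.mean(),ys.mean(),.160))
```

```text
[ 27 141 161] [ 25 151 142] [ 29 137 166] [ 16 158 160] [ 11 165 133]
1348 ((329.6099853515625, 200.72999572753906), (25.45584487915039, 53.315853118896484), 8.13010311126709) [[313.20001220703125, 225.3000030517578], [320.79998779296875, 172.5], [346.0, 176.10000610351562], [338.3999938964844, 228.89999389648438]] [[0.4785, -0.1302], [0.6663, -0.156], [0.655, -0.2452], [0.4675, -0.2178]] [ 0.5668 -0.1873] [0.08827293 0.18956717 0.08987821 0.18957114]
knob 26 231.03846153846155 213.46153846153845 [0.49582524 0.14016204 0.165     ]
((237.5, 220.5), (1.0, 17.0), 90.0) [[0.4793, 0.1497], [0.4802, 0.0954], [0.477, 0.0953], [0.4761, 0.1496]] [0.47812079 0.12252355] [0.00322097 0.05431846 0.00322311 0.05430048]
knob s 49 310.1224489795918 188.53061224489795 [0.50247479 0.13913531 0.16      ][ WARN:0@0.317] global loadsave.cpp:1063 imwrite_ Unsupported depth image for selected encoder is fallbacked to CV_8U.
```

View pics/c1.png

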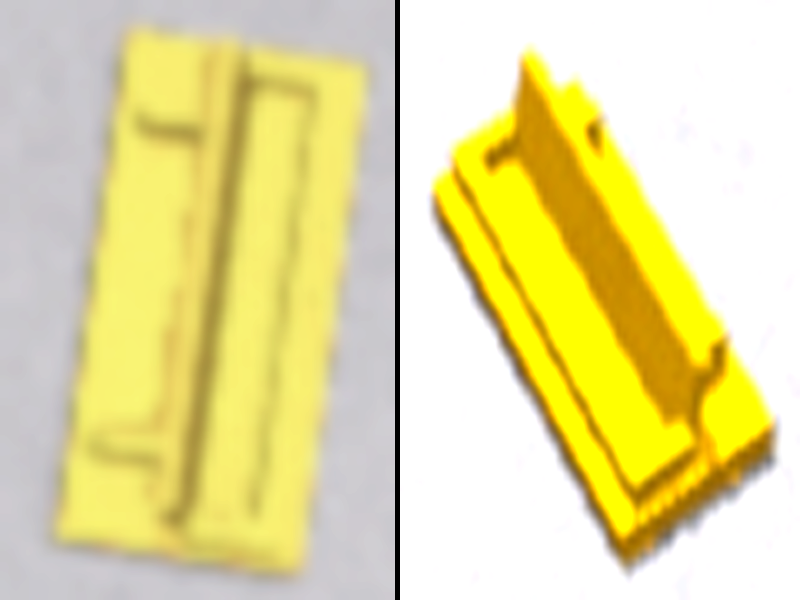

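Top view: the lip is on the right (world -y) and the back rest with its gussets on the left (+y). So stand +x is about world +x at yaw -7.8°, and the base is 89x190 mm, which matches. Case yaw is about +2.4°, centre (0.558,0.1425), knob (0.497,0.140,0.160). The pad pitch is 45.3 mm and the knob agrees with the pads. Moving to the knob.

```bash
python3 -m pendant '[0.5,-0.3,-0.25,0,0,0,0, 0.5,-0.65,-0.53,0,0,0,0, 0.5,-1,-0.82,0,0,0,0, 0.5,-1,-0.82,0,0,0,0, 0.5,-1,-0.82,0,0,0,0]' 8 | tail -c 300
python3 -m pendant '[0.5,-0.3,-0.25,0,0,0,0, 0.5,-0.65,-0.53,0,0,0,0, 0.5,-1,-0.82,0,0,0,0, 0.5,-1,-0.82,0,0,0,0, 0.5,-1,-0.82,0,0,0,0]' | tail -c 300
python3 -m pendant '[0.5,-0.3,-0.25,0,0,0,-0.05, 0.5,-0.65,-0.53,0,0,0,-0.1, 0.5,-0.98,-0.83,0,0,0,-0.18, 0.5,-0.98,-0.83,0,0,0,-0.18, 0.5,-0.98,-0.83,0,0,0,-0.18,0.5,-0.98,-0.83,0,0,0,-0.18]' | tail -c 300
cat >> h.py <<'E'
yc=0.042; C0=np.array([.5579,.1425]); xh=np.array([np.cos(yc),np.sin(yc)]); yh=np.array([-np.sin(yc),np.cos(yc)])
def cw(x,y,z): return np.r_[C0+x*xh+y*yh,z]
def down(a): # tool y axis at world angle a, z down
    y=np.array([np.cos(a),np.sin(a),0]);z=np.array([0,0,-1.]);return R.from_matrix(np.c_[np.cross(y,z),y,z])
Rc=down(np.pi/2+yc)
E
python3 - <<'E'
from h import *
print(cw(-.061,0,.141)); to(cw(-.061,0,.141),Rc)
E
```

```text
clock: 0.6
tool_pos: [0.271, 0.4446, 0.2382]
eef_rot: [0.126, 0.992, -0.003, 0.002]
contact_force: [-1.1, 0.6, -0.5]
opening: 0.571
finger_force: 0.0
clock: 1.1
tool_pos: [0.3859, 0.29, 0.2383]
eef_rot: [0.126, 0.992, -0.002, 0.001]
contact_force: [-0.1, 1.2, -0.6]
opening: 0.498
finger_force: 0.0
clock: 1.7
tool_pos: [0.495, 0.1405, 0.2384]
eef_rot: [-0.02, 1.0, 0.0, -0.0]
contact_force: [-0.0, 1.8, 0.5]
opening: 0.501
finger_force: 0.0
[0.49695379 0.13993875 0.141     ]
t 1.7 p [0.495  0.1405 0.2384] rv [-1.970e-02  9.998e-01  5.000e-04 -3.000e-04] f [-0.   1.8  0.5] o 0.501 ff 0.0
shift [-0.013 -0.005  0.649] turn [ 0.001 -0.    -0.002]
```

```bash
python3 -m pendant '[0.5,-0.01,0,0.25,0,0,0, 0.5,-0.01,0,0.5,0,0,0, 0.5,-0.01,0,0.63,0,0,0, 0.5,-0.01,0,0.63,0,0,0, 0,-0.01,0,0.63,0,0,0, 0,-0.01,0,0.63,0,0,0, 0,-0.01,0,0.63,0,0,0, 0,-0.01,0,0.63,0,0,0, 0,-0.01,0,0.63,0,0,0, 0,-0.01,0,0.63,0,0,0]' 8
python3 - <<'E'
from h import *
s=st()
k=lambda t:np.array([78-139*np.cos(t)+36*np.sin(t),124+139*np.sin(t)+36*np.cos(t)])/1000
for t in np.linspace(0,1.62,13)[1:]:
    d=(k(t)-k(0))/.15; print(round(t,2),'tx',round(-d[0],3),'tz',round(-d[1],3))
E
```

```text
clock: 2.7
tool_pos: [0.497, 0.1389, 0.1451]
eef_rot: [-0.02, 1.0, -0.001, 0.001]
contact_force: [-0.0, -4.3, 6.2]
opening: 0.137
finger_force: 8.0
t 2.7 p [0.497  0.1389 0.1451] rv [-1.990e-02  9.998e-01 -7.000e-04  6.000e-04] f [-0.  -4.3  6.2] o 0.137 ff 8.0
0.14 tx -0.041 tz -0.123
0.27 tx -0.098 tz -0.238
0.4 tx -0.17 tz -0.346
0.54 tx -0.255 tz -0.442
0.68 tx -0.353 tz -0.526
0.81 tx -0.462 tz -0.597
0.94 tx -0.578 tz -0.652
1.08 tx -0.702 tz -0.69
1.22 tx -0.829 tz -0.712
1.35 tx -0.958 tz -0.717
1.48 tx -1.086 tz -0.704
1.62 tx -1.212 tz -0.674
```

```bash
python3 -m pendant '[0,-0.018,0,-0.06,0,0,0, 0,-0.041,0,-0.123,0,0,0, 0,-0.068,0,-0.181,0,0,0, 0,-0.098,0,-0.238,0,0,0, 0,-0.132,0,-0.293,0,0,0, 0,-0.17,0,-0.346,0,0,0, 0,-0.211,0,-0.395,0,0,0, 0,-0.255,0,-0.442,0,0,0, 0,-0.303,0,-0.485,0,0,0, 0,-0.353,0,-0.526,0,0,0, 0,-0.407,0,-0.562,0,0,0, 0,-0.462,0,-0.597,0,0,0]' 8
python3 - <<'E'
from h import *
snap('scene','s1')
s=st()
k=lambda t:np.array([78-139*np.cos(t)+36*np.sin(t),124+139*np.sin(t)+36*np.cos(t)])/1000
for t in np.linspace(.81,1.62,13)[1:]:
    d=(k(t)-k(.81))/.15; print(round(t,2),'tx',round(-d[0],3),'tz',round(-d[1],3))
E
```

```text
clock: 3.9
tool_pos: [0.5652, 0.1421, 0.2347]
eef_rot: [-0.02, 1.0, -0.001, -0.001]
contact_force: [-1.9, -3.5, -0.4]
opening: 0.137
finger_force: 8.0
t 3.95 p [0.5672 0.1422 0.2356] rv [-2.000e-02  9.998e-01 -3.000e-04  8.000e-04] f [-3.7 -4.9  7.2] o 0.138 ff 8.0
0.88 tx -0.057 tz -0.029
0.94 tx -0.117 tz -0.055
1.01 tx -0.178 tz -0.076
1.08 tx -0.24 tz -0.094
1.15 tx -0.303 tz -0.107
1.22 tx -0.367 tz -0.116
1.28 tx -0.432 tz -0.12
1.35 tx -0.496 tz -0.12
1.42 tx -0.561 tz -0.116
1.48 tx -0.625 tz -0.107
1.55 tx -0.688 tz -0.094
1.62 tx -0.75 tz -0.077
```

View pics/s1.png

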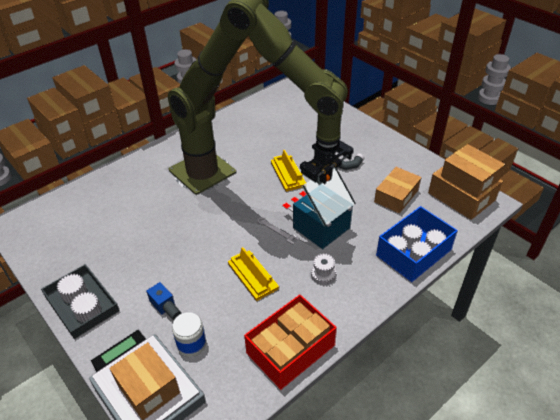

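The lid is half open, following the fingers at (325,178). Continuing the arc.

```bash
python3 -m pendant '[0,-0.057,0,-0.029,0,0,0, 0,-0.117,0,-0.055,0,0,0, 0,-0.178,0,-0.076,0,0,0, 0,-0.24,0,-0.094,0,0,0, 0,-0.303,0,-0.107,0,0,0, 0,-0.367,0,-0.116,0,0,0, 0,-0.432,0,-0.12,0,0,0, 0,-0.496,0,-0.12,0,0,0, 0,-0.561,0,-0.116,0,0,0, 0,-0.625,0,-0.107,0,0,0, 0,-0.688,0,-0.094,0,0,0, 0,-0.75,0,-0.077,0,0,0]' 8
python3 -m pendant '[0,0,0,0,0,0,0, 0,0,0,0,0,0,0, 0,0,0,0,0,0,0, 0.4,0,0,0,0,0,0, 0.4,0,0,0,0,0,0, 0.4,0,0,0,0,0,0]' 8
python3 -m pendant '[0.4,0,0,-0.15,0,0,0, 0.4,0,0,-0.35,0,0,0, 0.4,0,0,-0.5,0,0,0,  0.4,0,0,-0.5,0,0,0]' 8
python3 - <<'E'
from h import *
s=snap('scene','s2'); b=snap('top','t2');st()
im=np.zeros((480,800,3),np.uint8)
im[:,:400]=cv2.resize(s['img'][140:260,270:370],(400,480),interpolation=cv2.INTER_CUBIC)
im[:,400:]=cv2.resize(b['img'][145:265,190:290],(400,480),interpolation=cv2.INTER_CUBIC)
cv2.imwrite('pics/c2.png',im[...,::-1])
E
```

```text
clock: 5.15
tool_pos: [0.6789, 0.1474, 0.246]
eef_rot: [-0.02, 1.0, 0.0, 0.001]
contact_force: [-1.8, -2.2, -0.5]
opening: 0.134
finger_force: 8.0
clock: 5.75
tool_pos: [0.6775, 0.1489, 0.2454]
eef_rot: [-0.021, 1.0, 0.001, -0.0]
contact_force: [-0.5, -1.4, 0.5]
opening: 0.383
finger_force: 0.0
clock: 6.15
tool_pos: [0.6796, 0.1492, 0.3242]
eef_rot: [-0.021, 1.0, 0.002, 0.003]
contact_force: [-0.9, -0.2, 0.1]
opening: 0.401
finger_force: 0.0
t 6.25 p [0.6778 0.1481 0.3202] rv [-2.080e-02  9.998e-01  3.000e-04 -0.000e+00] f [ 0.1 -0.1 -0.4] o 0.4 ff 0.0
```

View pics/c2.png

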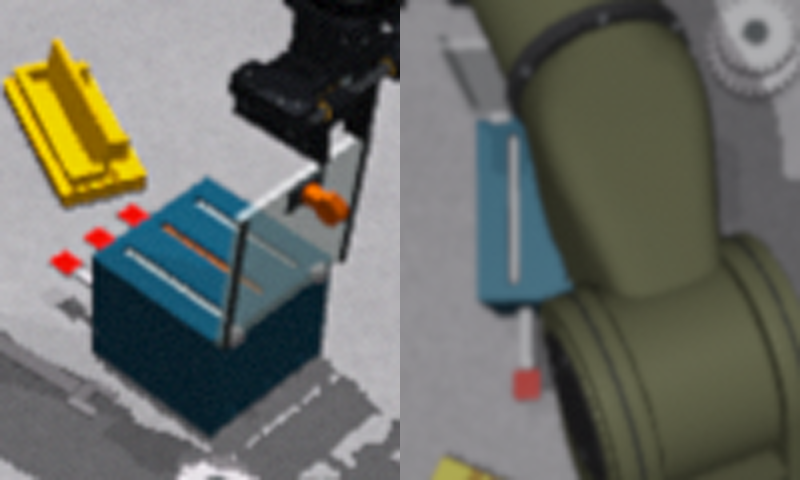

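The lid rests past upright with the knob behind it, and the bronze plate is in the middle slot. Next: move over lever1's pad with the fingers shut.

```bash
python3 -m pendant '[0,0,0,-0.15,0,0,0, 0,0.3,0,-0.15,0,0,0, 0,0.6,0,-0.15,0,0,0, 0,0.87,0,-0.15,0,0,0, 0,0.87,0,-0.15,0,0,0]' | head -2
python3 -m pendant '[0,0.3,0,0,0,0,0, 0,0.6,0,0,0,0,0, 0,0.87,0,0,0,0,0, 0,0.87,0,0.3,0,0,0, 0,0.87,0,0.6,0,0,0, 0,0.87,0,0.9,0,0,0, 0,0.87,0,0.9,0,0,0, 0,0.87,0,0.9,0,0,0]'
python3 - <<'E'
from h import *
to([.418,.1365,.052],Rc)
E
```

```text
clock: 6.75
tool_pos: [0.5399, 0.1416, 0.3408]
clock: 7.55
tool_pos: [0.4171, 0.137, 0.2076]
eef_rot: [-0.021, 1.0, -0.0, -0.001]
contact_force: [-0.3, 0.3, 1.4]
opening: 0.003
finger_force: 0.0
t 7.55 p [0.4171 0.137  0.2076] rv [-2.070e-02  9.998e-01 -3.000e-04 -1.100e-03] f [-0.3  0.3  1.4] o 0.003 ff 0.0
shift [-0.008 -0.003  1.037] turn [-0.    -0.001 -0.   ]
```

```bash
python3 -m pendant '[0,0,0,0.3,0,0,0, 0,0,0,0.6,0,0,0, 0,0,0,0.9,0,0,0, 0,0,0,0.95,0,0,0, 0,0,0,1,0,0,0, 0,0,0,1,0,0,0]'
python3 -m pendant '[0,0,0,0.05,0,0,0, 0,0,0,0.08,0,0,0, 0,0,0,0.11,0,0,0, 0,0,0,0.14,0,0,0, 0,0,0,0.17,0,0,0, 0,0,0,0.19,0,0,0, 0,0,0,0.21,0,0,0, 0,0,0,0.22,0,0,0, 0,0,0,0.23,0,0,0, 0,0,0,0.23,0,0,0]'
```

```text
clock: 8.15
tool_pos: [0.4187, 0.1375, 0.0592]
eef_rot: [-0.02, 1.0, 0.001, 0.001]
contact_force: [-0.0, 0.2, 0.2]
opening: 0.004
finger_force: 0.0
clock: 9.15
tool_pos: [0.4164, 0.1375, 0.0267]
eef_rot: [-0.021, 1.0, 0.002, 0.001]
contact_force: [-5.8, -0.2, 35.9]
opening: 0.008
finger_force: 19.0
```

Pressed to the stop (36 N). Back up and look.

```bash
python3 -m pendant '[0,0,0,-0.2,0,0,0, 0,0,0,-0.5,0,0,0, 0,0,0,-0.8,0,0,0, 0.3,0,0,-1,0,0,0, 0.3,0,0,-1,0,0,0]' |head -2
python3 -m pendant '[0.3,0,0,-0.3,0,0,0, 0.3,0,0,-0.5,0,0,0, 0.3,0,0,-0.7,0,0,0, 0.3,0,0,-0.7,0,0,0]'
python3 - <<'E'
from h import *
s=snap('scene','s3'); b=snap('wrist','w3');st()
im=np.zeros((480,800,3),np.uint8)
im[:,:400]=cv2.resize(s['img'][150:250,275:358],(400,480),interpolation=cv2.INTER_CUBIC)
im[:300,400:]=cv2.resize(b['img'],(400,300))
cv2.imwrite('pics/c3.png',im[...,::-1])
E
```

```text
clock: 9.65
tool_pos: [0.4181, 0.137, 0.177]
clock: 10.05
tool_pos: [0.4193, 0.1378, 0.2823]
eef_rot: [-0.02, 1.0, 0.001, 0.004]
contact_force: [-0.5, -0.0, 0.6]
opening: 0.303
finger_force: 0.0
t 10.15 p [0.4176 0.1363 0.2791] rv [-1.990e-02  9.998e-01 -4.000e-04  1.400e-03] f [-0.1  0.5  0.1] o 0.3 ff 0.0
```

View pics/c3.png

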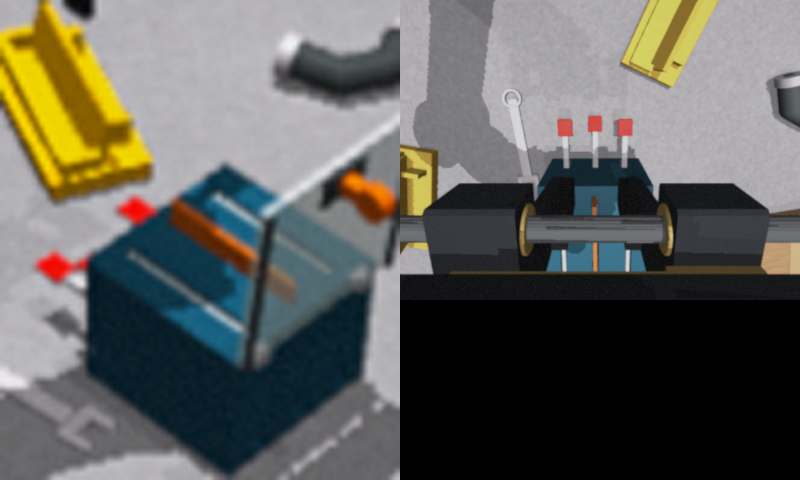

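The bronze plate has risen, the silvers are down, and only lever1 is pressed. I'll check its line with the wrist and scene views and work out the grasp move.

Run:
```python
from h import *
for f,z in(('w3',.144),('s3',.144)):
    s=load(f);hsv=cv2.cvtColor(s['img'],cv2.COLOR_RGB2HSV);H,S,V=[hsv[...,i].astype(int) for i in range(3)]
    m=(H>=5)&(H<17)&(S>120)
    k=np.zeros_like(m)
    if f=='w3':k[270:380,255:300]=1
    else:k[185:215,308:345]=1
    n,l,q,c=cv2.connectedComponentsWithStats((m&k).astype(np.uint8))
    for i in range(1,n):
        if q[i,4]>15:
            ys,xs=np.nonzero(l==i)
            P=np.array([onz(s,x,y,z)[:2] for x,y in zip(xs,ys)])-C0
            print(f,q[i],'casex',(P@xh).min().round(4),(P@xh).max().round(4),'casey',np.percentile(P@yh,[0,50,100]).round(4))
to(cw(0,0,.18),Rc)
```

```text
w3 [269 275   7  27 143] casex -0.0698 -0.0448 casey [-0.0043 -0.0016  0.001 ]
w3 [270 340   7  40 260] casex -0.0052 0.037 casey [-0.0038 -0.0009  0.0018]
s3 [310 192  18  15  96] casex -0.0526 0.0332 casey [-0.0161 -0.0051  0.0061]
t 10.15 p [0.4176 0.1363 0.2791] rv [-1.990e-02  9.998e-01 -4.000e-04  1.400e-03] f [-0.1  0.5  0.1] o 0.3 ff 0.0
shift [-0.934  0.005  0.663] turn [-0.     0.002 -0.001]
```

```bash
python3 -m pendant '[0.3,-0.3,0,0,0,0,0, 0.3,-0.6,0,0.1,0,0,0, 0.3,-0.93,0,0.3,0,0,0, 0.3,-0.93,0,0.5,0,0,0, 0.3,-0.93,0,0.66,0,0,0, 0.3,-0.93,0,0.66,0,0,0]' |head -2
python3 - <<'E'
from h import *
to(cw(0,-.0008,.126),Rc)
E
```

```text
clock: 10.75
tool_pos: [0.5539, 0.1408, 0.1747]
t 10.75 p [0.5539 0.1408 0.1747] rv [-0.0208  0.9998 -0.0019 -0.0043] f [-0.6 -1.  -0.3] o 0.301 ff 0.0
shift [-0.03   0.006  0.325] turn [-0.002 -0.006 -0.   ]
```

```bash
python3 -m pendant '[0.3,-0.02,0,0.1,0,0,0, 0.3,-0.02,0,0.2,0,0,0, 0.3,-0.02,0,0.25,0,0,0, 0.3,-0.02,0,0.25,0,0,0, 0.3,-0.02,0,0.25,0,0,0, 0.3,-0.02,0,0.25,0,0,0]' |head -2
python3 - <<'E'
from h import *
to(cw(0,-.0008,.126),Rc)
E
```

```text
clock: 11.35
tool_pos: [0.56, 0.143, 0.1425]
t 11.35 p [0.56   0.143  0.1425] rv [-2.050e-02  9.998e-01  3.000e-04  6.000e-04] f [ 0.3 -0.2 -0.6] o 0.303 ff 0.0
shift [ 0.014 -0.008  0.11 ] turn [ 0.     0.001 -0.001]
```

```bash
python3 -m pendant '[0.3,0.01,-0.005,0.05,0,0,0, 0.3,0.01,-0.005,0.1,0,0,0, 0.3,0.01,-0.005,0.11,0,0,0, 0.3,0.01,-0.005,0.11,0,0,0, 0,0.01,-0.005,0.11,0,0,0, 0,0.01,-0.005,0.11,0,0,0, 0,0.01,-0.005,0.11,0,0,0, 0,0.01,-0.005,0.11,0,0,0, 0,0.01,-0.005,0.11,0,0,0, 0,0.01,-0.005,0.11,0,0,0]' 35
```

```text
clock: 12.35
tool_pos: [0.5584, 0.142, 0.1254]
eef_rot: [-0.02, 1.0, 0.0, 0.0]
contact_force: [0.8, 0.3, 1.5]
opening: 0.053
finger_force: 35.0
```

Gripped, with a 4.7 mm opening that matches the plate. Lift.

```bash
python3 -m pendant '[0,0,0,-0.06,0,0,0, 0,0,0,-0.12,0,0,0, 0,0,0,-0.2,0,0,0, 0,0,0,-0.3,0,0,0, 0,0,0,-0.4,0,0,0, 0,0,0,-0.5,0,0,0, 0,0,0,-0.6,0,0,0, 0,0,0,-0.7,0,0,0, 0,0,0,-0.8,0,0,0, 0,0,0,-0.9,0,0,0, 0,0,0,-0.9,0,0,0, 0,0,0,-0.9,0,0,0]' 35
python3 - <<'E'
from h import *
s=snap('scene','s4'); b=snap('wrist','w4')
im=np.zeros((600,800,3),np.uint8)
im[:,:430]=cv2.resize(s['img'][110:250,265:365],(430,600),interpolation=cv2.INTER_CUBIC)
im[:270,440:]=cv2.resize(b['img'],(360,270))
cv2.imwrite('pics/c4.png',im[...,::-1])
yaw=np.arctan2(-.0258,.1878); xs=np.array([np.cos(yaw),np.sin(yaw)]);ys=np.array([-xs[1],xs[0]])
print('stand yaw',yaw,'O',np.array([.5668,-.1873])-.01*ys)
E
```

```text
clock: 13.55
tool_pos: [0.5582, 0.1418, 0.2605]
eef_rot: [-0.02, 1.0, -0.0, 0.0]
contact_force: [-0.4, 1.1, -2.6]
opening: 0.056
finger_force: 35.0
stand yaw -0.13652557537917656 O [ 0.56543898 -0.19720695]
```

View pics/c4.png

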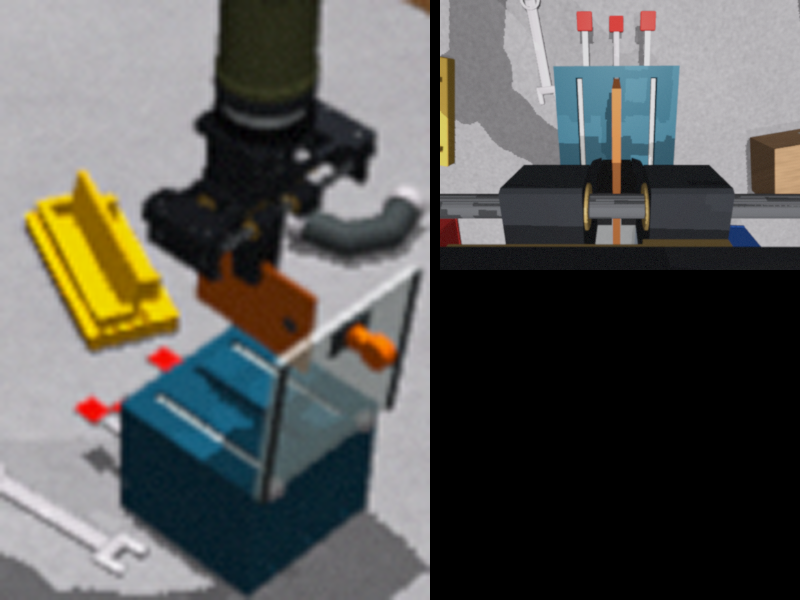

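The plate is clear of the case at (255,300) in the crop, held level, lid still open. Now measure the plate's x offset in the grip and plan the transfer.

```bash
cat >> h.py <<'E'
yaw=-.1365; O=np.array([.5654,-.1972]); sx=np.array([np.cos(yaw),np.sin(yaw)]);sy=np.array([-sx[1],sx[0]])
def tilt(a):
    u=np.r_[np.sin(a)*sy,np.cos(a)];n=np.r_[np.cos(a)*sy,-np.sin(a)];z=-u;return R.from_matrix(np.c_[np.cross(n,z),n,z]),u
E
python3 - <<'E'
from h import *
s=load('w4');hsv=cv2.cvtColor(s['img'],cv2.COLOR_RGB2HSV);H,S,V=[hsv[...,i].astype(int) for i in range(3)]
m=((H>=5)&(H<18)&(S>100)&(V>90));m[:,:262]=0;m[:,290:]=0;m[:100]=0;m[250:]=0
ys,xs=np.nonzero(m);print(ys.min(),ys.max(),[ (onz(s,xs[ys==y].mean(),y,z)[:2]-[.5582,.1418]).round(4) for y in (ys.min(),ys.min()+12) for z in (.279,.199)])
print('cam',s['cam_to_world'][:3,3], V[110:150:4,275],[tuple(s['img'][y,275]) for y in range(118,146,4)])
Rt,u=tilt(.26)
to(np.r_[O+.001*sy,.0]+[0,0,.10]+u*.0614,Rt)
to(np.r_[O+.001*sy,.0]+[0,0,.10]+u*.0614,down(np.pi/2+yaw))
E
```

```text
123 249 [array([-0.0625, -0.0025]), array([-0.0607, -0.0026]), array([-0.0584, -0.0024]), array([-0.0541, -0.0023])]
cam [0.49283282 0.13938951 0.40705363] [165 165 165 139 119 120 119 200 215 217] [(np.uint8(96), np.uint8(145), np.uint8(165)), (np.uint8(139), np.uint8(121), np.uint8(116)), (np.uint8(119), np.uint8(71), np.uint8(37)), (np.uint8(120), np.uint8(69), np.uint8(38)), (np.uint8(119), np.uint8(69), np.uint8(34)), (np.uint8(200), np.uint8(144), np.uint8(86)), (np.uint8(215), np.uint8(158), np.uint8(96))]
t 13.65 p [0.5577 0.1415 0.2596] rv [-2.050e-02  9.998e-01 -4.000e-04 -7.000e-04] f [-0.3 -0.3 -3.2] o 0.053 ff 35.0
shift [ 0.021 -2.148  0.67 ] turn [0.165 0.014 0.112]
t 13.65 p [0.5577 0.1415 0.2596] rv [-2.050e-02  9.998e-01 -4.000e-04 -7.000e-04] f [-0.3 -0.3 -3.2] o 0.053 ff 35.0
shift [ 0.021 -2.148  0.67 ] turn [-0.001 -0.001  0.113]
```

```bash
python3 -m pendant '[0,0,-0.15,0,0,0,0, 0,0,-0.35,0,0,0,0, 0,0,-0.55,0,0,0,0, 0,0,-0.75,0,0,0,0, 0,0,-0.85,0,0,0,0, 0,0,-0.85,0,0,0,0]' |head -2
python3 -m pendant '[0,0,-0.15,0,0,0,0, 0,0,-0.35,0,0.03,0,0.02, 0,0,-0.55,0,0.06,0,0.04, 0,0,-0.75,0,0.09,0.005,0.06, 0,0,-0.85,0,0.12,0.01,0.08, 0,0,-0.85,0,0.15,0.014,0.1, 0,0,-0.85,0,0.165,0.014,0.112, 0,0,-0.85,0,0.165,0.014,0.112, 0,0,-0.85,0,0.165,0.014,0.112]'
python3 - <<'E'
from h import *
Rt,u=tilt(.26)
to(np.r_[O+.001*sy,.0]+[0,0,.07]+u*.0614,Rt)
E
```

```text
clock: 14.25
tool_pos: [0.5632, 0.0118, 0.2593]
clock: 15.15
tool_pos: [0.5689, -0.1108, 0.2602]
eef_rot: [0.066, 0.99, -0.128, -0.008]
contact_force: [0.4, 0.4, -2.7]
opening: 0.055
finger_force: 35.0
t 15.15 p [ 0.5689 -0.1108  0.2602] rv [ 0.0658  0.9895 -0.1283 -0.0081] f [ 0.4  0.4 -2.7] o 0.055 ff 35.0
shift [-0.053 -0.224  0.961] turn [0.001 0.001 0.002]
```

```bash
python3 -m pendant '[0,-0.05,-0.22,0,0,0,0, 0,-0.05,-0.22,0.15,0,0,0, 0,-0.05,-0.22,0.35,0,0,0, 0,-0.05,-0.22,0.5,0,0,0, 0,-0.05,-0.22,0.65,0,0,0, 0,-0.05,-0.22,0.8,0,0,0, 0,-0.05,-0.22,0.9,0,0,0, 0,-0.05,-0.22,0.9,0,0,0, 0,-0.05,-0.22,0.9,0,0,0, 0,-0.05,-0.22,0.9,0,0,0]'
python3 - <<'E'
from h import *
Rt,u=tilt(.26)
to(np.r_[O+.001*sy,.0]+[0,0,.0206]+u*.0614,Rt)
s=snap('scene','s5'); b=snap('wrist','w5'); t=snap('top','t5')
im=np.zeros((600,800,3),np.uint8)
im[:400,:400]=cv2.resize(s['img'][205:305,205:305],(400,400),interpolation=cv2.INTER_CUBIC)
im[:300,400:]=cv2.resize(b['img'],(400,300))
im[300:,400:]=cv2.resize(t['img'][165:240,290:390],(400,300),interpolation=cv2.INTER_CUBIC)
cv2.imwrite('pics/c5.png',im[...,::-1])
E
```

```text
clock: 16.15
tool_pos: [0.5682, -0.1792, 0.1394]
eef_rot: [0.067, 0.989, -0.129, -0.007]
contact_force: [-0.2, -0.9, -1.9]
opening: 0.053
finger_force: 35.0
t 16.15 p [ 0.5682 -0.1792  0.1394] rv [ 0.0673  0.9894 -0.1289 -0.0071] f [-0.2 -0.9 -1.9] o 0.053 ff 35.0
shift [0.004 0.092 0.386] turn [0.001 0.002 0.   ]
```

View pics/c5.png

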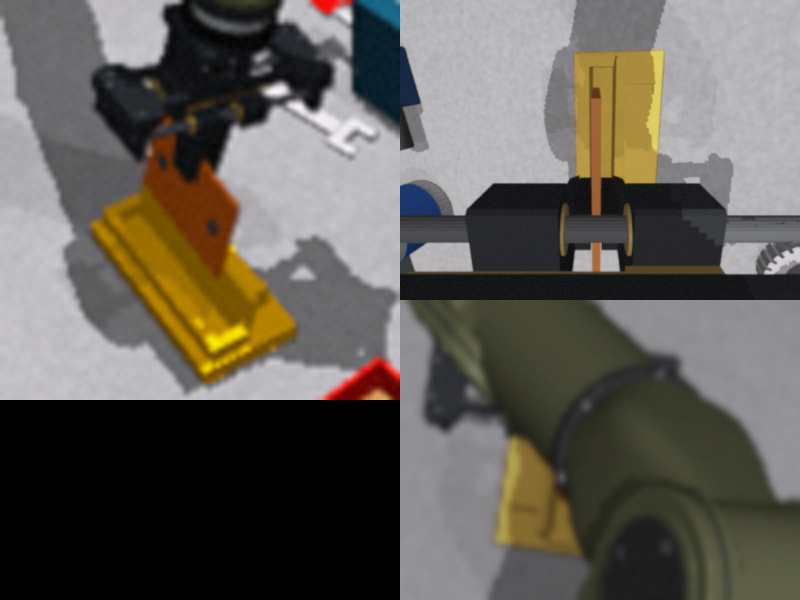

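Plate is parallel to the stand (wrist crop: plate line at x≈597, lip edge 590, rest edge 615). I'll check the stand's location numerically from the wrist image before lowering.

Run:
```python
from h import *
s=load('w5');hsv=cv2.cvtColor(s['img'],cv2.COLOR_RGB2HSV);H,S,V=[hsv[...,i].astype(int) for i in range(3)]
m=(abs(H-25)<7)&(S>90)&(V>80);m[:,:230]=0;m[:,385:]=0
for y in (85,95,105,150,200,220):
    x=np.nonzero(m[y])[0]
    if len(x):
        P=[onz(s,v,y,.02)[:2]-O for v in (x.min(),x.max()+1)]
        print(y,x.min(),x.max(),'sx',[(p@sx).round(4) for p in P],'sy',[(p@sy).round(4) for p in P])
y=100; print([tuple(int(c) for c in s['img'][y,x]) for x in range(258,310,2)])
b=(H>=4)&(H<15)&(S>120)&(V>90);b[:130]=0;b[240:]=0;b[:,:262]=0;b[:,300:]=0
for y in (150,180,210):
    x=np.nonzero(b[y])[0]; o,d=ray(s,x.mean()+.5,y); print(y,x.min(),x.max())
# where plate centre in wrist cam vs TCP
Rt,u=tilt(.26);p=r.get_state()['tool_pos'];top=p+u*.0186
print('pred plate top centre line',proj(s,top+np.r_[-sx*.05,0]),proj(s,top-np.r_[sx*.03,0]),'lower front',proj(s,p-u*.0614-np.r_[sx*.06,0]))
for n,q in (('lip in',[-.014,.034]),('rest foot',[.006,.02]),('rest top',[.018,.066])): print(n,proj(s,np.r_[O-.07*sx+q[0]*sy,q[1]]))
```

```text
85 244 368 sx [np.float64(-0.0851), np.float64(-0.0835)] sy [np.float64(-0.0365), np.float64(0.0523)]
95 244 368 sx [np.float64(-0.0781), np.float64(-0.0771)] sy [np.float64(-0.0367), np.float64(0.0527)]
105 244 367 sx [np.float64(-0.071), np.float64(-0.0706)] sy [np.float64(-0.0368), np.float64(0.0525)]
150 245 364 sx [np.float64(-0.0379), np.float64(-0.0402)] sy [np.float64(-0.0368), np.float64(0.0525)]
200 246 361 sx [np.float64(0.0015), np.float64(-0.0041)] sy [np.float64(-0.0368), np.float64(0.0527)]
220 246 360 sx [np.float64(0.0182), np.float64(0.0111)] sy [np.float64(-0.0371), np.float64(0.0529)]
[(176, 147, 63), (172, 142, 63), (172, 141, 62), (152, 123, 52), (102, 83, 34), (99, 79, 25), (144, 117, 49), (166, 135, 60), (165, 135, 58), (166, 135, 57), (167, 138, 60), (168, 137, 59), (169, 139, 61), (168, 137, 61), (167, 137, 60), (167, 137, 60), (169, 139, 60), (168, 138, 61), (168, 136, 60), (162, 132, 55), (112, 91, 36), (96, 79, 30), (133, 104, 42), (173, 142, 64), (171, 140, 60), (172, 141, 63)]
150 268 280
180 268 280
210 268 280
pred plate top centre line [273.5193886 157.5364963] [273.50939168 211.30170916] lower front [273.75563451 122.82327492]
lip in [268.45694217 105.98131702]
rest foot [300.75804098 106.22127504]
rest top [306.2060408  104.78050764]
```

```bash
python3 -m pendant '[0,0,0.04,0,0,0,0, 0,0,0.082,0,0,0,0, 0,0,0.082,0,0,0,0, 0,0,0.082,0.08,0,0,0, 0,0,0.082,0.16,0,0,0, 0,0,0.082,0.22,0,0,0, 0,0,0.082,0.27,0,0,0, 0,0,0.082,0.31,0,0,0, 0,0,0.082,0.34,0,0,0, 0,0,0.082,0.34,0,0,0, 0,0,0.082,0.34,0,0,0, 0,0,0.082,0.34,0,0,0]'
python3 - <<'E'
from h import *
Rt,u=tilt(.26)
to(np.r_[O-.0005*sy,.0]+[0,0,.0206]+u*.0614,Rt)
E
```

```text
clock: 17.5
tool_pos: [0.5674, -0.1809, 0.0862]
eef_rot: [0.067, 0.989, -0.129, -0.008]
contact_force: [0.9, 1.3, -2.0]
opening: 0.05
finger_force: 35.0
t 17.5 p [ 0.5674 -0.1809  0.0862] rv [ 0.0673  0.9893 -0.1292 -0.0079] f [ 0.9  1.3 -2. ] o 0.05 ff 35.0
shift [-0.001  0.003  0.043] turn [0.    0.001 0.   ]
```

```bash
python3 -m pendant '[0,0,0,0.01,0,0,0, 0,0,0,0.02,0,0,0, 0,0,0,0.03,0,0,0, 0,0,0,0.035,0,0,0, 0,0,0,0.04,0,0,0, 0,0,0,0.04,0,0,0, 0,0,0,0.04,0,0,0]'; python3 -m pendant '[0,0,0,0.005,0,0,0, 0,0,0,0.01,0,0,0, 0,0,0,0.01,0,0,0, 0,0,0,0.01,0,0,0]'
```

```text
clock: 18.2
tool_pos: [0.5658, -0.1814, 0.0818]
eef_rot: [0.067, 0.989, -0.129, -0.009]
contact_force: [-6.5, 3.8, 14.3]
opening: 0.051
finger_force: 35.0
clock: 18.6
tool_pos: [0.5653, -0.1813, 0.0812]
eef_rot: [0.067, 0.989, -0.13, -0.009]
contact_force: [-9.8, 7.3, 22.2]
opening: 0.054
finger_force: 35.0
```

The floor is reached, 1 mm from the expected height. Ease the load, then slide toward the back rest until it touches.

```bash
python3 -m pendant '[0,0,0,-0.005,0,0,0, 0,0,0,-0.009,0,0,0, 0,0,0,-0.009,0,0,0, 0,0,0,-0.009,0,0,0]';  python3 -m pendant '[0,0,0.005,0,0,0,0, 0,0,0.01,0,0,0,0, 0,0,0.015,0,0,0,0, 0,0,0.015,0,0,0,0, 0,0,0.015,0,0,0,0]'
```

```text
clock: 19.0
tool_pos: [0.5657, -0.1817, 0.0815]
eef_rot: [0.067, 0.989, -0.13, -0.009]
contact_force: [-6.3, 5.0, 12.6]
opening: 0.054
finger_force: 35.0
clock: 19.5
tool_pos: [0.5657, -0.1808, 0.0812]
eef_rot: [0.068, 0.989, -0.131, -0.009]
contact_force: [-7.4, 2.3, 15.1]
opening: 0.055
finger_force: 35.0
```

```bash
python3 -m pendant '[0,0,0,-0.008,0,0,0, 0,0,0.005,-0.01,0,0,0, 0,0,0.01,-0.01,0,0,0, 0,0,0.015,-0.01,0,0,0, 0,0,0.015,-0.01,0,0,0]';  python3 -m pendant '[0,0,0.005,0,0,0,0, 0,0,0.01,0,0,0,0, 0,0,0.01,0,0,0,0]'
python3 - <<'E'
from h import *
Rt,u=tilt(.26); s=st(); p=s['tool_pos']; z=R.from_quat(s['eef_rot']).as_matrix()[:,2]; f=p+z*.0614; print('foot in stand', (f[:2]-O)@sx,(f[:2]-O)@sy,f[2],'tilt',np.arcsin(-z[:2]@sy), 'pitch',z[:2]@sx)
E
```

```text
clock: 20.0
tool_pos: [0.5663, -0.18, 0.0812]
eef_rot: [0.068, 0.989, -0.132, -0.009]
contact_force: [-4.6, -0.9, 8.8]
opening: 0.052
finger_force: 35.5
clock: 20.3
tool_pos: [0.5663, -0.1797, 0.0811]
eef_rot: [0.068, 0.989, -0.132, -0.009]
contact_force: [-4.6, -2.6, 11.1]
opening: 0.053
finger_force: 35.5
t 20.3 p [ 0.5663 -0.1797  0.0811] rv [ 0.0684  0.9888 -0.1325 -0.0095] f [-4.6 -2.6 11.1] o 0.053 ff 35.5
foot in stand -0.0015270884340690793 0.001289533754179082 0.021896987529819882 tilt 0.26643981745496553 pitch -0.000999104943982441
```

```bash
python3 -m pendant '[0,0,0.005,-0.006,0,0,0, 0,0,0.005,-0.008,0,0,0, 0,0,0.005,-0.008,0,0,0]' 10;  python3 -m pendant '[0.08,0,0,0,0,0,0, 0.1,0,0,0,0,0,0, 0.15,0,0,0,0,0,0, 0.25,0,0,0,0,0,0, 0.35,0,0,0,0,0,0, 0.35,0,0,0,0,0,0, 0.35,0,0,0,0,0,0, 0.35,0,0,-0.1,0,0,0, 0.35,0,0,-0.25,0,0,0, 0.35,0,0,-0.5,0,0,0, 0.35,0,0,-0.8,0,0,0, 0.35,0,0,-0.8,0,0,0]'
python3 -m pendant '[0.35,0,-0.2,-0.2,0,0,0, 0.35,0,-0.2,-0.5,0,0,0, 0.35,0.3,-0.2,-0.6,0,0,0, 0.35,0.6,-0.2,-0.6,0,0,0, 0.35,0.6,-0.2,-0.6,0,0,0]'
python3 - <<'E'
from h import *
s=snap('scene','s6'); b=snap('wrist','w6'); t=snap('top','t6')
im=np.zeros((600,800,3),np.uint8)
im[:,:480]=cv2.resize(s['img'][170:320,220:340],(480,600),interpolation=cv2.INTER_CUBIC)
im[:240,480:]=cv2.resize(b['img'],(320,240))
im[240:,480:]=cv2.resize(t['img'][140:260,200:360],(320,360),interpolation=cv2.INTER_CUBIC)
cv2.imwrite('pics/c6.png',im[...,::-1])
E
```

```text
clock: 20.6
tool_pos: [0.5665, -0.179, 0.081]
eef_rot: [0.068, 0.989, -0.132, -0.01]
contact_force: [-2.1, -5.9, 2.5]
opening: 0.065
finger_force: 10.0
clock: 21.8
tool_pos: [0.576, -0.1415, 0.2032]
eef_rot: [0.067, 0.99, -0.128, -0.002]
contact_force: [0.4, -0.9, 0.4]
opening: 0.349
finger_force: 0.0
clock: 22.3
tool_pos: [0.4738, -0.1383, 0.2913]
eef_rot: [0.065, 0.989, -0.131, -0.013]
contact_force: [0.3, -0.3, 0.9]
opening: 0.351
finger_force: 0.0
```

View pics/c6.png

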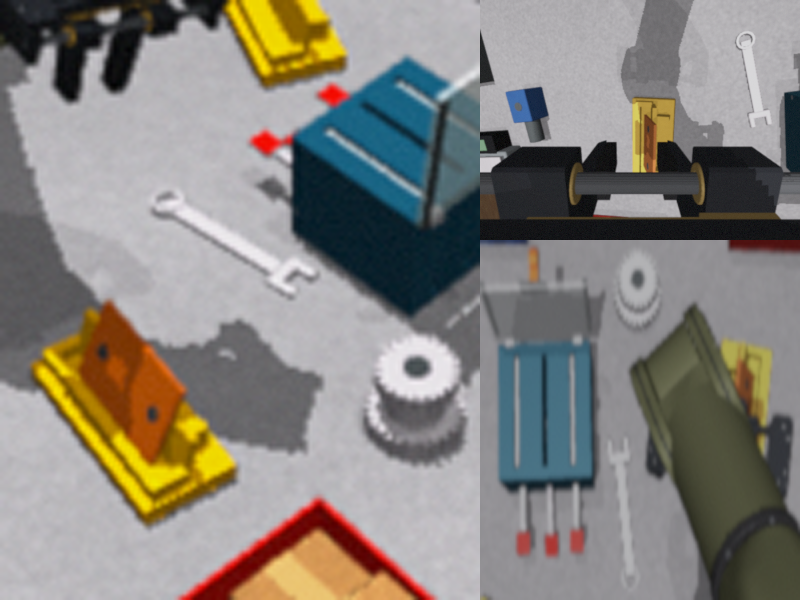

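The bronze plate stands in the stand leaning on the rest at (135,385) in the crop. The lid is open, the silver plates are down, and the gripper is clear. Hand in.

```bash
python3 -m pendant '[0.35,0,0,0,0,0,0, 0.35,0,0,0,0,0,0, 0.35,0,0,0,0,0,0]' | head -1; python3 -c "
from plant import r
print(r.finish_job())"
```

```text
clock: 22.75
the job is handed in; nothing more can be done
None
```

The job is handed in at 22.75 s: the bronze plate was lowered, still gripped, onto the floor of the right-hand yellow stand and leans on its back rest. The last picture shows the lid open, the silver plates down and the gripper clear; the verdict was not returned.

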